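Lock a module's service cover with a push rivet

ROBOT

A 7-joint arm with a two-finger parallel gripper is mounted at the origin on a cart in front of the work surface, level with it; the furniture and walls round the work are solid. World frame = base frame: x ahead of the robot, y to its left, z up, the work surface at z = 0. Lengths are in m, angles in rad, forces in N, time in s.
With the tool pointing down it reaches from about 0.4 to 0.9 m from the base axis. Payload 5.6 kg.
Tool frame: the origin (TCP) lies between the finger pads; the fingertips stand 19 mm ahead of it and the grasp point (between the pads) is the TCP (arm.nose_length is the distance from the TCP to the fingertips, in m); y points along the fingers, x is the direction in which the jaws open and shut, and the axes are right-handed (so a half turn about y gives the same grasp; the last joint's range is limited). The gripper opens to 92 mm and grips with 3 to 60 N. Pads are 20 mm wide; open, the fingers measure 128 mm over their backs; the gripper's body (75 mm by 189 mm) begins 69 mm behind the grasp point.
Start: joints at [-1.247, 0.468, -0.012, 1.603, 0.006, 1.071, -0.056], TCP at [0.233, 0.607, 0.234] pointing down, gripper open.
Joint ranges: [-2.53, 2.53], [-0.31, 2.02], [-1.57, 1.55], [0.28, 2.44], [-1.29, 4.43], [0.15, 1.84], [-2.92, 2.92]. Speed limits (rad/s): [2.57, 2.57, 3.14, 3.14, 3.14, 3.14, 3.14].

INTERFACE

Orientations are given as a rotation vector (axis times angle).
In Python, from bench import arm, viewer, order gives the robot as it stands.
- The arm moves only by the shell command python3 -m inch 'ROWS'. ROWS is JSON, a list of rows, each a list of 7 numbers: the shift along the world's x, y, z in mm, then the turn, a rotation vector about the world's x, y, z in degrees, then the closure in counts, from 0 (fully open) to 255 (shut). In form: [[x, y, z, rx, ry, rz, fingers], ...]. A call has 1 to 12 rows; each row shifts and turns the commanded pose from where the row before left it; what a row does not reach is not made up. A row lasts 1/8 s, in which the tool goes at most 62.5 mm and 10.7 degrees, less where a joint would pass 70% of its speed; a pose out of reach is approached as far as the arm can. A call with a gripper value outside its range is refused whole. The fingers move at their own pace and stop on an object; the grip force is fixed at half the most. Time passes only in rows, so rows that do not move let the fingers close. It gives the time, the measured TCP pose, the force and the opening at its end, in the units of the state.
- arm.get_obs(): the state, without advancing time (a new reading comes with each control period).
- viewer.snapshot(name): name is "scene" or "top" or "wrist"; returns a dict with "img" (420x560x3 uint8, red, green, blue), "fovy" (degrees; the focal length in pixels is half the picture's height over the tangent of half this angle, whatever the lens; pixels are square), "cx", "cy" (the principal point, pixels), "dist" ([k1, k2, p1, p2, k3] as OpenCV has them; the pictures are not rectified), "R" (3x3) and "t" (3): a world point X has camera coordinates R X + t. Camera axes: x right, y down, z forward; pixel columns grow to the right and rows downward; lengths in m; the calibration is good to about 2 mm. A picture is of the moment at which its call begins. There is no depth.
- order.sign_off(): hands the job in, once; it reports no verdict.
The state is a dict: "t": time; "joint_pos": joint angles; "qvel": joint speeds; "tau": joint torques, N m; "ee_pos": TCP position; "tcp_rot": TCP orientation; "ft_force": force on the tool from outside, world axes, zero at the start; "moment": the same for the moment, N m; "grip_width": opening from 0.0 (shut) to 1.0 (fully open).
Only numpy, scipy, OpenCV 4.12 (cv2) and the standard library are available. Lean on these libraries where they do the work, as an engineer would, in place of code of your own. Each camera call takes 0.05 s, during which the arm holds its last target.

TASK

Fit the loose push rivet into the empty hole of the instrument module's cover until its flange lies on the cover, then push its centre pin down flush with the collar to lock it, and let go. The cover is brittle and lies on a soft foam gasket that yields as you press: press gently and steadily with no more than about 20 N, and stop once the pin is home. Do not press the pin in before the rivet is seated, and leave the other things on the bench where they are.

Things in the scene. Friction and masses are not known exactly. Their poses are not given: they have to be found in the camera images.
- module: White plastic instrument module, 120 x 90 x 45 mm (its own x, y, z), fixed to the bench, a small round connector on its -x end. Origin: centre of its underside. On its top a black foam gasket carries a grey cover plate (same outline, 6 mm thick, top 59 mm above the bench when not pressed). The cover has two round holes on its x axis, one at each end: one already holds a locked push rivet, the other is empty.
- service_cover: The grey cover plate, 120 x 90 x 6 mm. Origin: centre of its underside, axes as the module's. It can only move straight down, against the foam, by up to 7 mm where it stops hard; it springs back. The foam yields by several mm under the force that moves the rivet's pin, so the rivet sinks while its pin is pressed. The force between rivet and cover must stay under 30 N.
- empty_hole (a point): Centre of the mouth of the empty hole, at the level of the cover's top face (34 mm along the module's +x from the cover's centre, z up). Through hole of 14 mm diameter with a 2 mm chamfer; free space of over 40 mm below. It moves with the cover.
- rivet_holder: Plain aluminium block 56 x 56 x 25 mm, fixed to the bench, with one through hole of 15 mm in the middle of its top in which the loose rivet stands. Origin: centre of its underside.
- rivet: Loose black plastic push rivet, 40 g with its pin. Origin: centre of the underside of its flange; z up along its axis. Flange 26 mm diameter, 3 mm thick (z 0 to 3 mm); round collar to grip, 18 mm diameter (z 3 to 13 mm); shank below, 12 mm diameter, 15 mm long with a tapered end. It starts upright, flange on the holder, 25 mm above the bench.
- rivet_pin (a joint): How far the rivet's white centre pin (10 mm diameter) is pushed in, m. 0: standing 8.5 mm proud of the collar; 0.008: fully home, level with the collar's top within 0.5 mm, where it stops hard. It moves against a steady friction of about 9 N (no spring) and stays where it is left. It starts at 0 to 0.0015.
- pin_top (a point): Centre of the pin's top face. Shut fingers pressing it straight down are wider than the collar and land on the collar about when the pin is home.
- mouse: Black computer mouse, 117 x 54 x 42 mm, bystander. Origin: centre of its underside.
- stapler: Yellow stapler lying flat, 26 x 115 x 41 mm, bystander. Origin: centre of its underside.
- handheld_meter: White handheld meter lying flat, 105 x 55 x 24 mm, bystander. Origin: centre of its underside.
- screwdriver: Screwdriver with a red handle, 23 x 174 x 24 mm, bystander. Origin: centre of its underside.
Not all that is in view belongs to the job. There is more than one size of the rivet; the job needs the smallest.

How it is judged:
On the way, in this order (a step that is already met when the one before it is completed fails the run):
1. the rivet is seated in the cover's empty hole, its flange on the cover, its pin still up (z of rivet in the frame of empty_hole between -0.003 and 0.0025 m and horizontal distance between rivet and empty_hole below 0.003 m and angle between rivet's own z axis and vertical below 0.12 rad and value of joint rivet_pin below 0.004 m), for 0.2 s.
2. the pin of the seated rivet is pushed home (z of rivet in the frame of empty_hole between -0.003 and 0.0025 m and horizontal distance between rivet and empty_hole below 0.003 m and angle between rivet's own z axis and vertical below 0.12 rad and value of joint rivet_pin above 0.0062 m), for 0.2 s.
At the end, for the whole second after the job is handed in: The rivet stands upright (within 0.12 rad) in the cover's hole within 3 mm of its centre, its flange within 2.5 mm of the cover, its pin pushed in by more than 6.2 of its 8 mm; rivet at rest and the cover sprung back up to within 1.5 mm (all of step 2 and linear speed of rivet below 0.01 m/s and z of service_cover in the frame of module above 0.0515 m); the robot touches nothing.
It fails at once if the cover is loaded, through the rivet or by the robot itself, with more than 30 N (contact force between any of rivet, the arm, the fingers and service_cover above 30 N).
It fails at once if the pin is pushed in more than 4 mm while the rivet is not seated in the hole (value of joint rivet_pin above 0.004 m and (horizontal distance between rivet and empty_hole above 0.006 m or z of rivet in the frame of empty_hole above 0.005 m)).
It fails at once if the mouse, stapler, meter or screwdriver is moved by more than 25 mm (distance of any of mouse, stapler, handheld_meter, screwdriver from where it was at the start of the episode above 0.025 m).
It also fails if it takes over 56 s, if anything falls off the work surface, if the arm or the gripper's body presses on something with over 40 N, if the wrist force passes 120 N, or if a joint passes its speed limit or range.

## Working session

There is one attempt and no reset: what is moved stays moved. The work goes in short steps, Python scripts to look and compute and a shell command to move; the robot and the scene stay as the last step left them, time stands still between calls to the robot, and variables do not carry over. Pictures are saved under pics/ and viewed, and the job is handed in when it is done.

```bash
mkdir -p pics; ls
cat > h.py <<'E'
import numpy as np,cv2
from bench import arm,viewer,order
def snap(n,f=None):
    s=viewer.snapshot(n)
    if f: cv2.imwrite('pics/'+f,s['img'][:,:,::-1])
    return s
def K(s):
    f=s['img'].shape[0]/2/np.tan(np.radians(s['fovy'])/2)
    return np.array([[f,0,s['cx']],[0,f,s['cy']],[0,0,1.]])
def ray(s,uv):
    p=cv2.undistortPoints(np.array([[uv]],float),K(s),np.array(s['dist'],float))[0,0]
    R=np.array(s['R']);t=np.array(s['t'])
    return -R.T@t, R.T@np.array([p[0],p[1],1])
def onz(s,uv,z):
    o,d=ray(s,uv); return o+d*(z-o[2])/d[2]
def proj(s,X):
    return cv2.projectPoints(np.array([X],float),cv2.Rodrigues(np.array(s['R'],float))[0],np.array(s['t'],float),K(s),np.array(s['dist'],float))[0].reshape(-1,2)[0]
E
python3 - <<'E'
from h import *
for n in('scene','top','wrist'):
    s=snap(n,n+'0.png'); print(n,s['fovy'],s['dist'],-np.array(s['R']).T@s['t'])
print(arm.get_obs())
E
```

```text
pics
scene 43.419755819053 [-0.10338853  0.          0.          0.          0.        ] [-0.08333291 -0.71707228  0.56027301]
top 45.83735527348333 [0.03728794 0.         0.         0.         0.        ] [ 0.44463499 -0.06991708  1.01564255]
wrist 61.043794351293535 [-0.04214849  0.          0.          0.          0.        ] [0.16116118 0.63499332 0.38379304]
{'t': 0.15, 'joint_pos': array([-1.24696703,  0.46820387, -0.01160423,  1.6033758 ,  0.00601925,
        1.07144151, -0.05633265]), 'qvel': array([-5.74771511e-04, -3.02016930e-03, -2.41514384e-03, -4.54285940e-03,
        1.73415942e-04, -6.16612814e-04, -6.23314821e-05]), 'tau': array([ 5.04357286e-04, -5.20944643e+01, -1.23843178e-02, -2.43975556e+01,
       -5.65973518e-02,  1.51787762e-02,  1.03073269e-04]), 'ee_pos': array([0.23303851, 0.60633892, 0.23285539]), 'tcp_rot': array([-1.36164402, -0.93404205,  0.9358187 ]), 'ft_force': array([0.7070708 , 0.40330951, 0.44550637]), 'moment': array([ 0.00201205, -0.00784376,  0.08254389]), 'grip_width': 0.9988630906016914}
```

View pics/scene0.png

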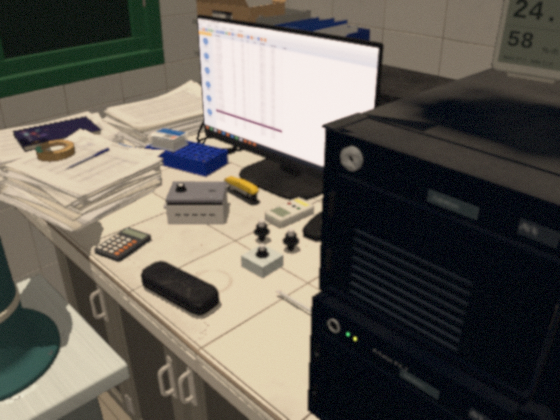

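View pics/top0.png

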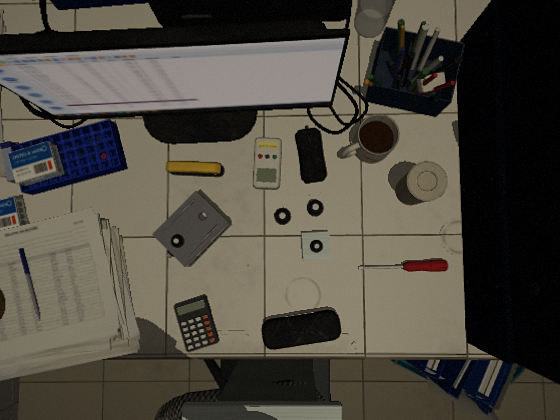

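View pics/wrist0.png

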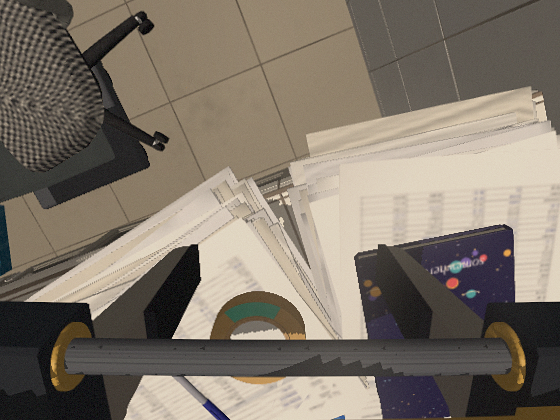

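Scene: module near top-view (192,230), holder with a rivet at (316,245), and two other rivets on the bench at (282,215) and (315,207). Next I enlarge and measure.

Run:
```python
from h import *
s=snap('top'); im=s['img'][:,:,::-1]
a=cv2.resize(im[185:275,145:240],None,fx=6,fy=6,interpolation=cv2.INTER_CUBIC)
b=cv2.resize(im[185:275,265:340],None,fx=6,fy=6,interpolation=cv2.INTER_CUBIC)
m=np.clip(np.hstack([a,b])[:, :].astype(float)*1.5,0,255); m=cv2.resize(m,None,fx=.78,fy=.78); cv2.imwrite('pics/topz.png',m); print(m.shape)
g=cv2.cvtColor(im,cv2.COLOR_BGR2GRAY)
# black blobs
for nm,th in(('dark',35),):
    n,l,st,c=cv2.connectedComponentsWithStats((g<th).astype(np.uint8))
    for i in range(1,n):
        if 20<st[i,4]<700 and 140<c[i,0]<345 and 180<c[i,1]<275: print(nm,c[i],st[i],onz(s,c[i],.03),onz(s,c[i],.062))
for nm,roi in (('mod',(150,185,236,270)),('hold',(296,226,336,264))):
    x0,y0,x1,y1=roi
    sub=im[y0:y1,x0:x1].copy(); hsv=cv2.cvtColor(sub,cv2.COLOR_BGR2HSV); print(nm,np.median(sub[38:48,38:48] if nm=='mod' else sub[10:14,10:30],axis=(0,1)), sub[2,2])
```

```text
(421, 796, 3)
dark [314.39506173 207.7345679 ] [307 200  16  16 162] [ 0.53815008 -0.110395    0.03      ] [ 0.53511401 -0.10908084  0.062     ]
dark [281.95454545 215.72727273] [274 208  16  16 154] [ 0.52284315 -0.04572665  0.03      ] [ 0.52030404 -0.04651202  0.062     ]
dark [177.53333333 240.58095238] [171 234  13  14 105] [0.47520752 0.16291595 0.03      ] [0.47421495 0.15535676 0.062     ]
dark [315.43333333 245.45555556] [310 240  12  12  90] [ 0.46324025 -0.11144988  0.03      ] [ 0.46263621 -0.11010147  0.062     ]
mod [62. 66. 69.] [100 121 128]
hold [116. 132. 132.] [110 131 140][ WARN:0@1.938] global loadsave.cpp:1063 imwrite_ Unsupported depth image for selected encoder is fallbacked to CV_8U.
```

View pics/topz.png

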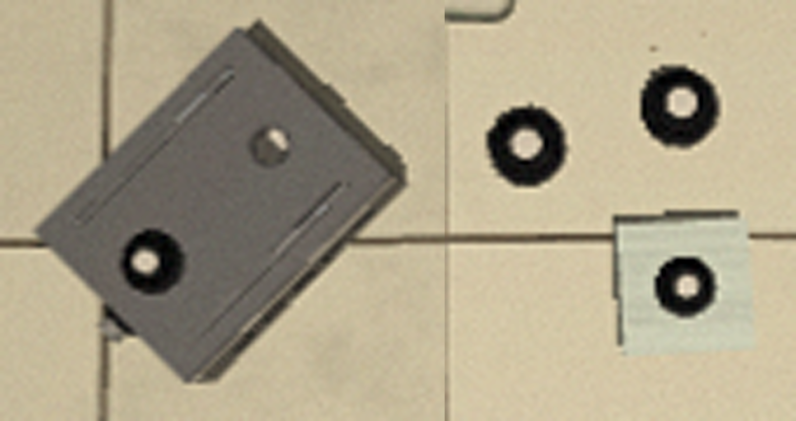

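Run:
```python
from h import *
from scipy.spatial.transform import Rotation as R
s=snap('top'); o=arm.get_obs()
print(R.from_rotvec(o['tcp_rot']).as_matrix().round(3))
print('holder rivet',onz(s,(315.5,245.5),.035)); h=onz(s,(202.7,216.2),.059); l=onz(s,(177.5,240.6),.064); print(h,l,np.degrees(np.arctan2(*(h-l)[1::-1])),np.linalg.norm(h-l))
w=snap('wrist'); Rw=np.array(w['R']); print(Rw.round(2));
```

```text
[[ 0.359 -0.    -0.933]
 [ 0.933 -0.001  0.359]
 [-0.001 -1.    -0.   ]]
holder rivet [ 0.46305764 -0.1113688   0.035     ]
[0.52114994 0.10744003 0.059     ] [0.47411687 0.15494838 0.064     ] -45.28803388327258 0.06703844339339103
[[ 0.36  0.93 -0.  ]
 [ 0.9  -0.34  0.27]
 [ 0.25 -0.1  -0.96]]
```

```bash
python3 -m inch '[[25,-45,0,0,0,0,0],[28,-55,0,0,0,0,0],[28,-55,0,0,0,0,0],[28,-55,0,0,0,0,0],[28,-55,0,0,0,0,0],[25,-56,0,0,0,0,0],[12,-58,0,0,0,0,0],[12,-58,0,0,0,0,0],[10,-58,0,0,0,0,0],[10,-58,0,0,0,0,0],[10,-58,0,0,0,0,0],[10,-58,0,0,0,0,0]]'
```

```text
t: 1.8
ee_pos: [0.4594, -0.064, 0.234]
tcp_rot: [-1.361, -0.936, 0.934]
ft_force: [0.7, 1.1, -0.7]
grip_width: 1.001
```

```bash
python3 -m inch '[[3,-47,-20,0,0,0,100],[0,0,-40,0,0,0,100],[0,0,-20,0,0,0,100],[0,0,0,0,0,0,100]]'
python3 - <<'E'
from h import *
s=snap('wrist','w1.png'); print(proj(s,(.463,-.111,.0465)),arm.get_obs()['ee_pos'])
E
```

```text
t: 2.3
ee_pos: [0.4611, -0.1093, 0.1525]
tcp_rot: [-1.359, -0.932, 0.936]
ft_force: [0.7, 0.5, 0.3]
grip_width: 0.611
[285.17522593 217.97651951] [ 0.46200183 -0.10927497  0.15353234]
```

View pics/w1.png

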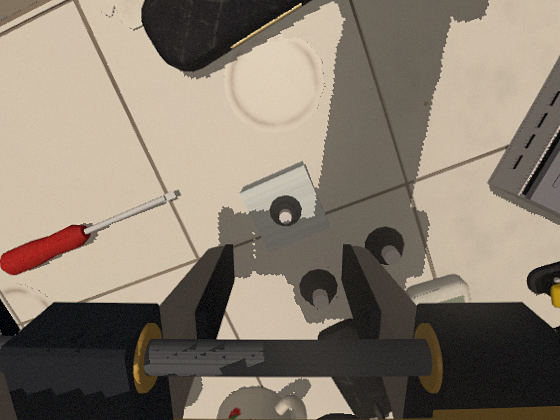

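Wrist view: holder rivet at about (286,212), with its pin at (286,215). The predicted pixel is close, so I refine.

Run:
```python
from h import *
s=snap('wrist'); im=s['img'][:,:,::-1]
z=cv2.resize(im[160:260,230:340],None,fx=6,fy=6,interpolation=cv2.INTER_CUBIC); cv2.imwrite('pics/w1z.png',z)
print(onz(s,(286,216),.0465))
t=snap('top'); o1,d1=ray(s,(286,216)); o2,d2=ray(t,(315.5,245.5))
A=np.stack([d1,-d2],1); k=np.linalg.lstsq(A,o2-o1,rcond=None)[0]; print(o1+k[0]*d1,o2+k[1]*d2)
```

```text
[ 0.4632249  -0.11004416  0.0465    ]
[ 0.46306643 -0.10998066  0.04706054] [ 0.46283045 -0.11085763  0.04709318]
```

View pics/w1z.png

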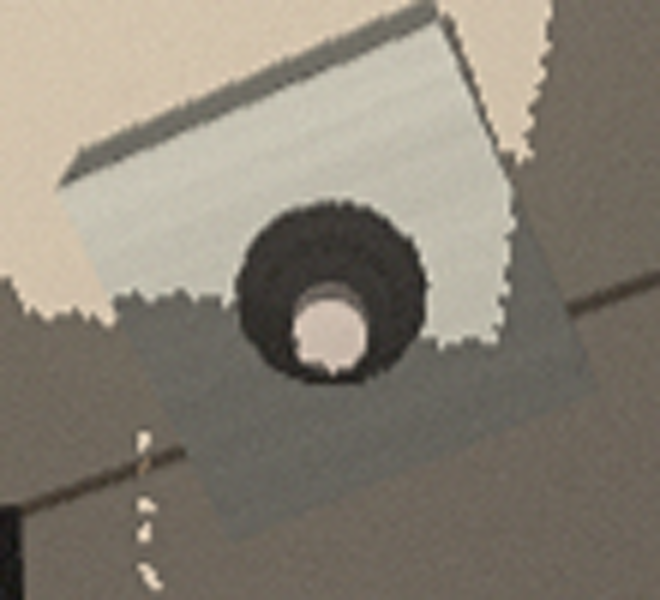

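```bash
python3 -m inch '[[1,-1,-40,0,0,0,100],[0,0,-35,0,0,0,100],[0,0,-20,0,0,0,100],[0,0,0,0,0,0,100],[0,0,0,0,0,0,100]]'
python3 - <<'E'
from h import *
s=snap('wrist','w2.png'); print(arm.get_obs()['ee_pos'])
E
```

```text
t: 3.08
ee_pos: [0.4643, -0.1104, 0.0599]
tcp_rot: [-1.362, -0.937, 0.934]
ft_force: [0.8, -0.2, 0.5]
grip_width: 0.606
[ 0.4642801  -0.11033733  0.05994831]
```

View pics/w2.png

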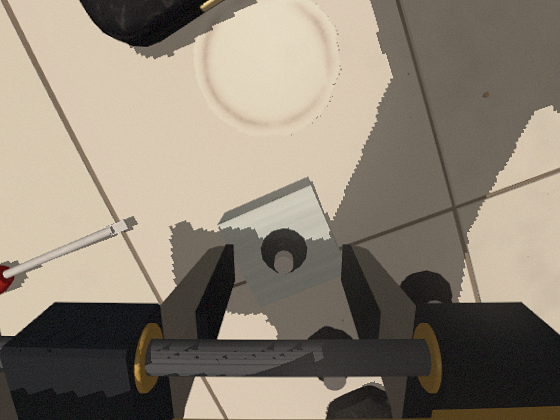

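```bash
python3 -m inch '[[-1,0,-6,0,0,0,100],[0,0,-5,0,0,0,100],[0,0,0,0,0,0,160],[0,0,0,0,0,0,200],[0,0,0,0,0,0,255],[0,0,0,0,0,0,255],[0,0,0,0,0,0,255]]'
python3 - <<'E'
from h import *
s=snap('wrist','w3.png'); print(arm.get_obs()['ee_pos'])
E
```

```text
t: 4.0
ee_pos: [0.4622, -0.1103, 0.0477]
tcp_rot: [-1.361, -0.935, 0.935]
ft_force: [-0.6, -0.8, -0.1]
grip_width: 0.179
[ 0.46218502 -0.11026436  0.04764084]
```

View pics/w3.png

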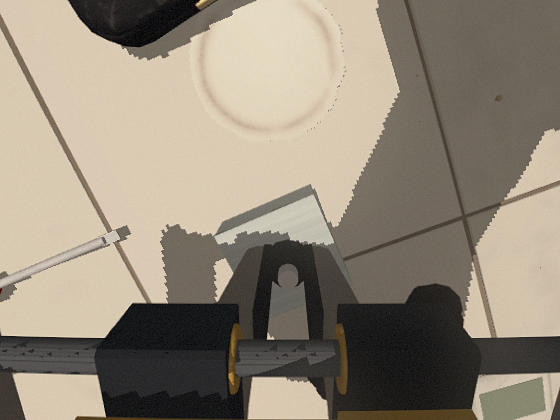

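```bash
python3 -m inch '[[0,0,15,0,0,0,255],[0,0,35,0,0,0,255],[0,0,50,0,0,0,255],[5,20,10,0,0,0,255],[15,50,0,0,0,0,255],[15,50,0,0,0,0,255],[10,45,0,0,0,0,255],[7,30,0,0,0,0,255],[0,0,0,0,0,0,255],[0,0,0,0,0,0,255]]'
python3 - <<'E'
from h import *
s=snap('wrist','w4.png'); print(arm.get_obs()['ee_pos'],proj(s,(.5211,.1074,.059)))
s=snap('scene','s4.png')
E
```

```text
t: 5.3
ee_pos: [0.5139, 0.0837, 0.1581]
tcp_rot: [-1.362, -0.934, 0.934]
ft_force: [0.1, -0.1, -0.8]
grip_width: 0.181
[0.51393347 0.08331627 0.15799919] [319.94825695 214.87611283]
```

View pics/w4.png

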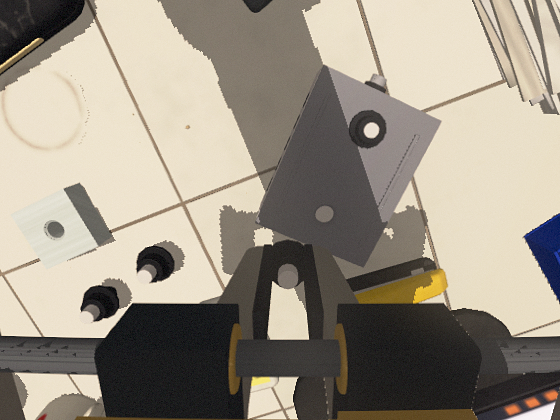

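View pics/s4.png

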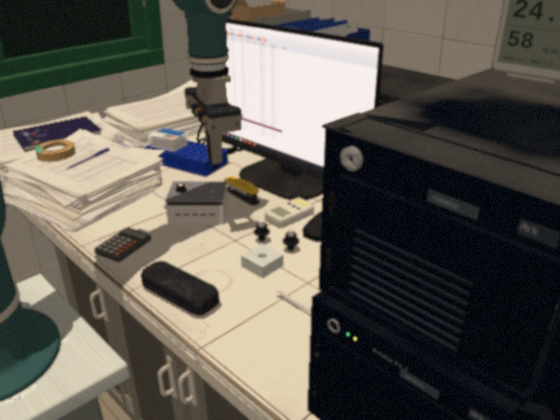

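The wrist view shows the rivet held, with its pin at (288,276). The empty hole is at (324,214) and the holder is empty.

Run:
```python
from h import *
s=snap('wrist'); im=s['img'][:,:,::-1]; g=cv2.cvtColor(im,cv2.COLOR_BGR2GRAY)
z=cv2.resize(im[190:300,240:370],None,fx=6,fy=5.4,interpolation=cv2.INTER_CUBIC);z=cv2.resize(im[190:290,240:370],None,fx=6,fy=6,interpolation=cv2.INTER_CUBIC); cv2.imwrite('pics/w4z.png',np.clip(z.astype(float)*1.4,0,255).astype(np.uint8))
m=((g>g[200,300]+22).astype(np.uint8)); n,l,st,c=cv2.connectedComponentsWithStats(m)
i=l[214,324]; print(g[200,300],g[214,324],st[i],c[i]); print(onz(s,c[i],.059))
p=arm.get_obs()['ee_pos']; print(p,onz(s,(288,275.5),p[2]-.001))
```

```text
79 113 [316 206  18  16 222] [324.72072072 213.21171171]
[0.52120012 0.11059009 0.059     ]
[0.5140087  0.08324906 0.1578817 ] [0.51280134 0.08486719 0.1568817 ]
```

View pics/w4z.png

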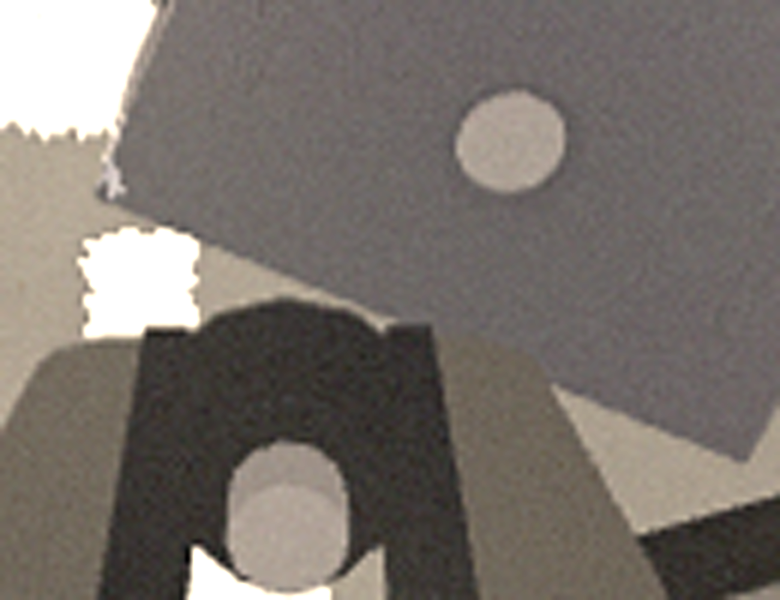

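Run:
```python
from h import *
s=snap('wrist'); p=arm.get_obs()['ee_pos']
print('ee',p,'pin',onz(s,(288.5,279.3),p[2]-.001))
from scipy.spatial.transform import Rotation as R
M=R.from_rotvec(arm.get_obs()['tcp_rot']).as_matrix(); print('tip pt off', (M@[0,0.019,0]).round(4))
im=s['img'][:,:,::-1]
z=cv2.resize(im[50:280,240:460],None,fx=2.6,fy=2.6,interpolation=cv2.INTER_CUBIC); cv2.imwrite('pics/w4c.png',np.clip(z*1.4,0,255).astype(np.uint8))
t=snap('top')['img'][:,:,::-1]
z=cv2.resize(t[180:280,140:250],None,fx=5.9,fy=5.9,interpolation=cv2.INTER_CUBIC); cv2.imwrite('pics/t4.png',np.clip(z*1.8,0,255).astype(np.uint8))
```

```text
ee [0.51404496 0.08346229 0.15783558] pin [0.51476606 0.08445889 0.15683558]
tip pt off [ 0.    -0.    -0.019]
```

View pics/w4c.png

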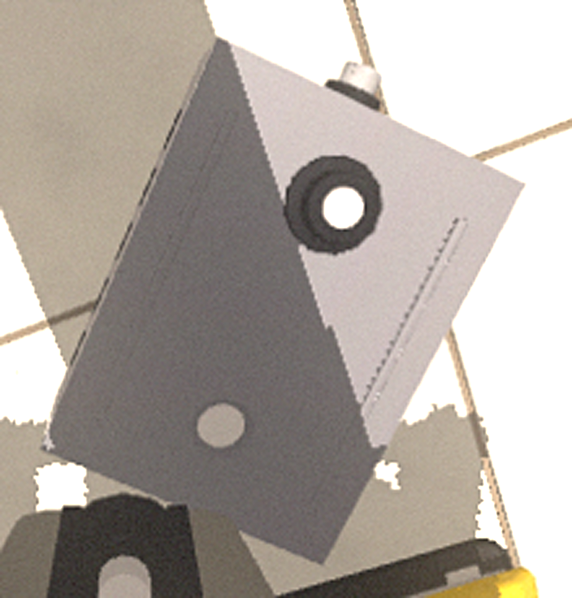

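View pics/t4.png

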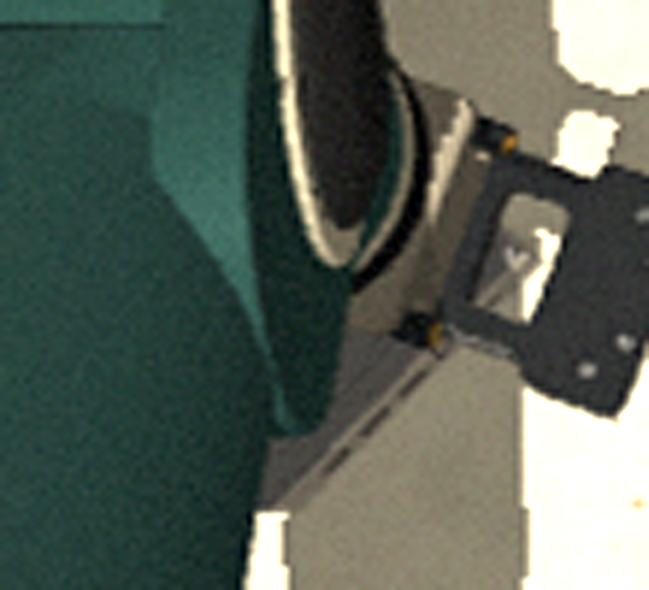

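Run:
```python
from h import *
s=snap('wrist')
px=[(324.6,65.4),(441.2,121.2),(363.8,266.2),(257.3,222.7)]
P=[onz(s,p,.059)[:2] for p in px]; P=np.array(P); print(P); print([np.linalg.norm(P[i]-P[i-1]) for i in range(4)])
c=P.mean(0); ux=(P[2]+P[3]-P[0]-P[1]); ux/=np.linalg.norm(ux); print('c',c,ux,'hole',c+.034*ux, 'ctr lines',)
print('lockedflange',onz(s,(334/2.6+240,203/2.6+50),.062), 'pred',c-.034*ux)
h=(220.5/2.6+240,426/2.6+50); print(h,onz(s,h,.059),'16/18mm px:',[np.linalg.norm(proj(s,(.521,.11,.059))-proj(s,(.521+d,.11,.059))) for d in(.014,.018)])
```

```text
[[0.42549847 0.144981  ]
 [0.48789312 0.20814164]
 [0.57202412 0.12498662]
 [0.51025641 0.06225716]]
[np.float64(0.11843624462942852), np.float64(0.0887826518129667), np.float64(0.11829108940955022), np.float64(0.08803541848017853)]
c [0.49891803 0.13509161] [ 0.71343591 -0.70072049] hole [0.52317485 0.11126711] ctr lines
lockedflange [0.47411301 0.15902152 0.062     ] pred [0.47466121 0.1589161 ]
(324.8076923076923, 213.84615384615384) [0.52173589 0.110979   0.059     ] 16/18mm px: [np.float64(18.00261494433687), np.float64(23.053797518206082)]
```

```bash
python3 -m inch '[[8,27,0,0,0,0,255],[0,0,-15,0,0,0,255],[0,0,0,0,0,0,255],[0,0,0,0,0,0,255]]'
python3 - <<'E'
from h import *
s=snap('wrist','w5.png'); im=s['img'][:,:,::-1]
z=cv2.resize(im[190:290,230:360],None,fx=6,fy=6,interpolation=cv2.INTER_CUBIC); cv2.imwrite('pics/w5z.png',np.clip(z*1.6,0,255).astype(np.uint8))
p=arm.get_obs()['ee_pos'];print(p,[ (proj(s,(p[0],p[1],zz))-[230,190])*6 for zz in (.059,p[2]-.001,p[2]-.0227)])
s=snap('scene'); im=s['img'][:,:,::-1]
z=cv2.resize(im[130:230,140:260],None,fx=6,fy=6,interpolation=cv2.INTER_CUBIC); cv2.imwrite('pics/s5z.png',np.clip(z*1.6,0,255).astype(np.uint8))
E
```

```text
t: 6.1
ee_pos: [0.5218, 0.1106, 0.1423]
tcp_rot: [-1.361, -0.933, 0.935]
ft_force: [-0.3, 0.3, 0.1]
grip_width: 0.182
[0.52203642 0.1107429  0.14256801] [array([340.17679608, 205.33952805]), array([337.10972885, 535.96889885]), array([338.16412334, 422.19674047])]
```

View pics/w5z.png

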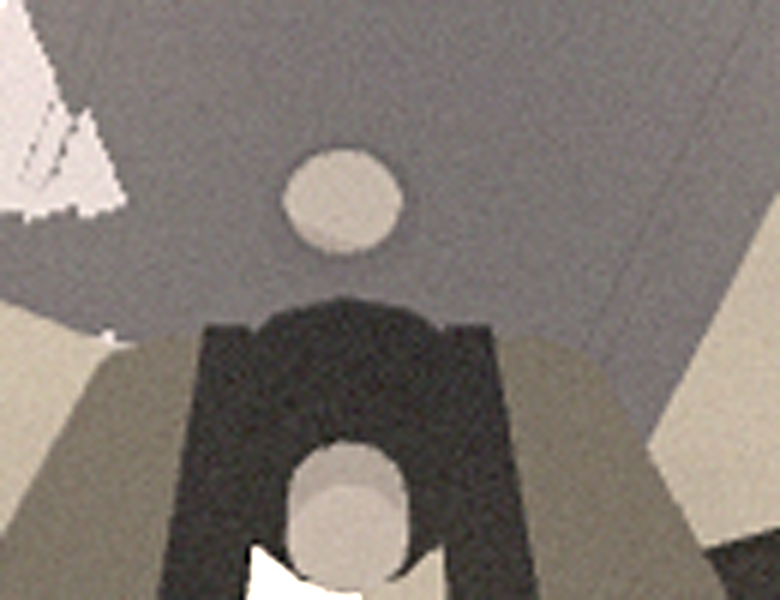

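View pics/s5z.png

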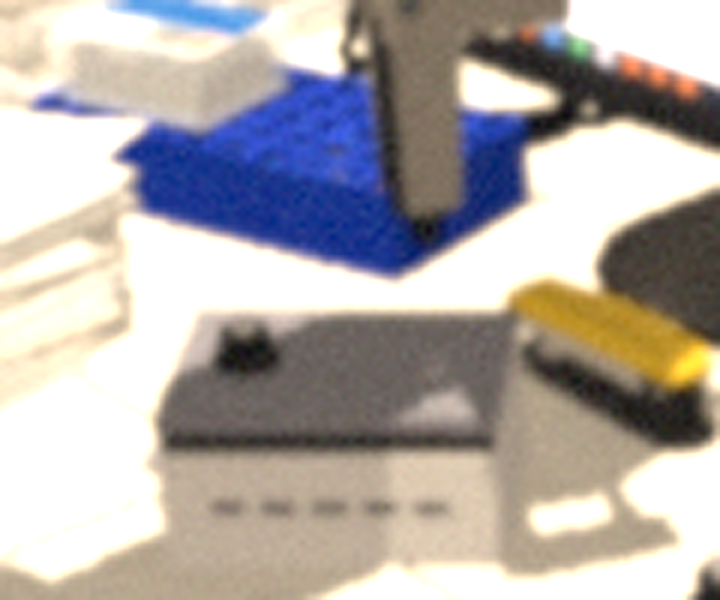

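```bash
python3 -m inch '[[-0.5,-0.7,-20,0,0,0,255],[0,0,-18,0,0,0,255],[0,0,0,0,0,0,255],[0,0,0,0,0,0,255]]'
python3 - <<'E'
from h import *
s=snap('wrist'); im=s['img'][:,:,::-1]
z=cv2.resize(im[190:290,230:360],None,fx=6,fy=6,interpolation=cv2.INTER_CUBIC); cv2.imwrite('pics/w6z.png',np.clip(z*1.6,0,255).astype(np.uint8))
p=arm.get_obs()['ee_pos'];print(p)
s=snap('scene'); im=s['img'][:,:,::-1]
z=cv2.resize(im[130:230,140:260],None,fx=6,fy=6,interpolation=cv2.INTER_CUBIC); cv2.imwrite('pics/s6z.png',np.clip(z*1.6,0,255).astype(np.uint8))
f=lambda q:(np.array(q)-[140,130])*6
print('hole',f(proj(s,(.5215,.1105,.059))),f(proj(s,(.521,.1075,.059))),'bottom',f(proj(s,(p[0],p[1],p[2]-.0377))))
E
```

```text
t: 6.7
ee_pos: [0.5219, 0.111, 0.1048]
tcp_rot: [-1.361, -0.935, 0.935]
ft_force: [0.1, 0.1, -0.5]
grip_width: 0.175
[0.52210633 0.11104294 0.10506935]
hole [426.02095608 360.08481766] [430.08524615 363.17007751] bottom [424.98855028 338.04924479]
```

View pics/w6z.png

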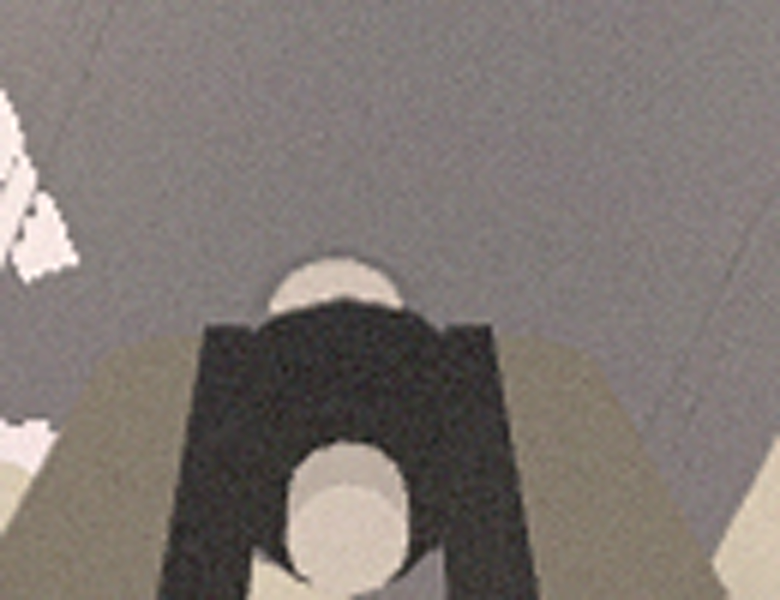

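View pics/s6z.png

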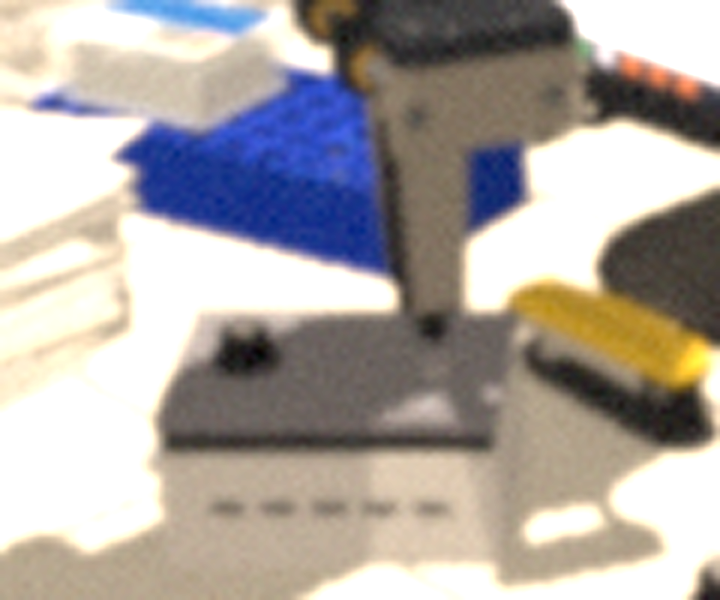

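Run:
```python
from h import *
s=snap('wrist'); p=arm.get_obs()['ee_pos'];print(p)
f=lambda q:(np.array(q)-[230,190])*6
print('axis at hole',f(proj(s,(p[0],p[1],.059))),'pin',f(proj(s,(p[0],p[1],p[2]-.0012))),'flange top',f(proj(s,(p[0],p[1],p[2]-.0197))))
c=[f(proj(s,(p[0]+.007*np.cos(a),p[1]+.007*np.sin(a),.059))) for a in np.linspace(0,6.28,60)]; c=np.array(c); print('hole if centred: x',c[:,0].min(),c[:,0].max(),'top y',c[:,1].min())
c=np.array([f(proj(s,(p[0]+.013*np.cos(a),p[1]+.013*np.sin(a),p[2]-.0197))) for a in np.linspace(0,6.28,60)]); print('flange',c[:,0].min(),c[:,0].max(),'top y',c[:,1].min())
```

```text
[0.5220894  0.11116754 0.10517296]
axis at hole [335.67891193 320.7709996 ] pin [333.83735841 530.79472579] flange top [334.69731422 432.62682491]
hole if centred: x 264.7684649745505 406.5512769870255 top y 253.85207963480423
flange 185.0464150327275 484.23874812971314 top y 292.1382757455256
```

```bash
python3 -m inch '[[-0.4,-1,0,0,0,0,255],[0,0,-5,0,0,0,255],[0,0,-4,0,0,0,255],[0,0,0,0,0,0,255]]'; python3 -m inch '[[0,0,-2,0,0,0,255],[0,0,-2,0,0,0,255],[0,0,0,0,0,0,255]]'
```

```text
t: 7.35
ee_pos: [0.5209, 0.11, 0.0951]
tcp_rot: [-1.36, -0.934, 0.936]
ft_force: [0.2, -0.2, -0.2]
grip_width: 0.182
t: 7.72
ee_pos: [0.5211, 0.11, 0.0914]
tcp_rot: [-1.361, -0.935, 0.935]
ft_force: [-0.8, -0.5, 0.3]
grip_width: 0.178
```

```bash
python3 -m inch '[[0,0,-2,0,0,0,255],[0,0,-2,0,0,0,255],[0,0,-2,0,0,0,255],[0,0,0,0,0,0,255]]'; python3 -m inch '[[0,0,-1,0,0,0,255],[0,0,-1,0,0,0,255],[0,0,-1,0,0,0,255],[0,0,0,0,0,0,255]]'
```

```text
t: 8.22
ee_pos: [0.5211, 0.11, 0.0854]
tcp_rot: [-1.361, -0.935, 0.935]
ft_force: [0.0, 1.0, -0.7]
grip_width: 0.177
t: 8.72
ee_pos: [0.5212, 0.11, 0.0825]
tcp_rot: [-1.361, -0.935, 0.935]
ft_force: [0.2, -0.3, 0.3]
grip_width: 0.18
```

```bash
python3 -m inch '[[0,0,-0.7,0,0,0,255],[0,0,-0.7,0,0,0,255],[0,0,0,0,0,0,255]]';python3 -m inch '[[0,0,-0.5,0,0,0,255],[0,0,-0.4,0,0,0,255],[0,0,0,0,0,0,255]]'
python3 - <<'E'
from h import *
s=snap('scene','s7.png'); im=s['img'][:,:,::-1]
z=cv2.resize(im[150:220,150:240],None,fx=8,fy=8,interpolation=cv2.INTER_CUBIC); cv2.imwrite('pics/s7z.png',np.clip(z*1.6,0,255).astype(np.uint8))
E
```

```text
t: 9.1
ee_pos: [0.5213, 0.1101, 0.0813]
tcp_rot: [-1.361, -0.935, 0.935]
ft_force: [0.6, 0.5, 0.4]
grip_width: 0.182
t: 9.48
ee_pos: [0.5213, 0.11, 0.0804]
tcp_rot: [-1.361, -0.935, 0.935]
ft_force: [-1.3, 0.2, 2.7]
grip_width: 0.183
```

View pics/s7z.png

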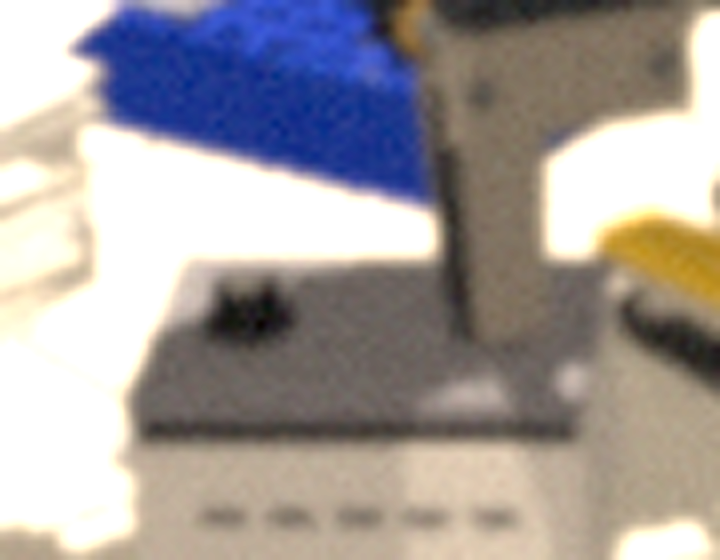

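The fit is seated: light contact of 2.7 N, and the flange is at cover level. Now I release and look.

```bash
python3 -m inch '[[0,0,0,0,0,0,255],[0,0,0,0,0,0,190],[0,0,0,0,0,0,150],[0,0,0,0,0,0,120],[0,0,0,0,0,0,120]]'; python3 -m inch '[[0,0,15,0,0,0,120],[0,0,30,0,0,0,120],[0,0,30,0,0,0,120],[0,0,0,0,0,0,255],[0,0,0,0,0,0,255],[0,0,0,0,0,0,255]]'
python3 - <<'E'
from h import *
s=snap('wrist','w8.png'); im=s['img'][:,:,::-1]
z=cv2.resize(im[170:270,220:350],None,fx=6,fy=6,interpolation=cv2.INTER_CUBIC); cv2.imwrite('pics/w8z.png',np.clip(z*1.6,0,255).astype(np.uint8))
p=arm.get_obs()['ee_pos'];print(p)
f=lambda q:(np.array(q)-[220,170])*6
for z in(.059,.062,.072,.0805): print(z,f(proj(s,(p[0],p[1],z))))
E
```

```text
t: 10.15
ee_pos: [0.5211, 0.11, 0.0801]
tcp_rot: [-1.361, -0.934, 0.935]
ft_force: [-0.4, -0.3, -1.2]
grip_width: 0.525
t: 10.9
ee_pos: [0.5206, 0.1099, 0.1544]
tcp_rot: [-1.36, -0.933, 0.936]
ft_force: [0.1, -0.3, -0.6]
grip_width: 0.224
[0.5205948  0.10990829 0.15438111]
0.059 [398.49136309 293.86634363]
0.062 [398.39422111 301.36800019]
0.072 [398.05400238 327.64480934]
0.0805 [397.74325137 351.65096569]
```

View pics/w8z.png

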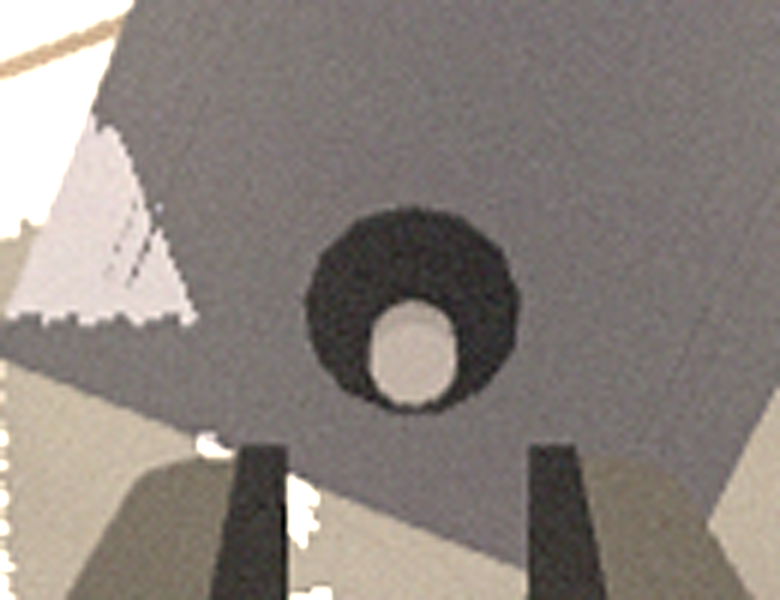

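View pics/w8.png

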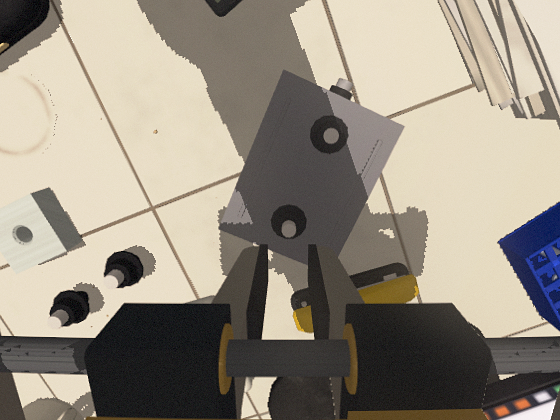

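```bash
python3 -m inch '[[0,0,-25,0,0,0,255],[0,0,-18,0,0,0,255],[0,0,-5,0,0,0,255],[0,0,0,0,0,0,255],[0,0,0,0,0,0,255]]'; python3 -m inch '[[0,0,-2,0,0,0,255],[0,0,-2,0,0,0,255],[0,0,0,0,0,0,255]]';  python3 - <<'E'
from h import *
s=snap('wrist','w9.png'); im=s['img'][:,:,::-1]
print(arm.get_obs()['ee_pos'])
E
```

```text
t: 11.58
ee_pos: [0.5217, 0.1101, 0.1078]
tcp_rot: [-1.361, -0.936, 0.934]
ft_force: [-0.4, 0.5, 0.2]
grip_width: 0.005
t: 11.95
ee_pos: [0.5211, 0.1101, 0.1032]
tcp_rot: [-1.361, -0.935, 0.935]
ft_force: [-0.2, -0.1, 0.2]
grip_width: 0.006
[0.52121288 0.1100675  0.10329285]
```

View pics/w9.png

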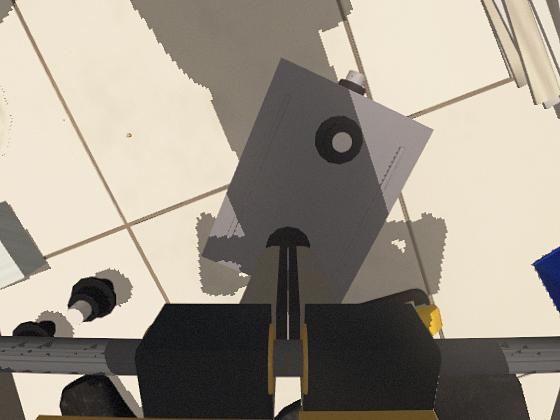

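Shut fingers sit centred over the rivet (flange arc at (288,235), fingers at x≈289). Pressing now in small steps.

```bash
python3 -m inch '[[0,0,-1,0,0,0,255],[0,0,-1,0,0,0,255],[0,0,-1,0,0,0,255],[0,0,0,0,0,0,255]]'; python3 -m inch '[[0,0,-1,0,0,0,255],[0,0,-1,0,0,0,255],[0,0,0,0,0,0,255]]'; python3 -m inch '[[0,0,-1,0,0,0,255],[0,0,-1,0,0,0,255],[0,0,0,0,0,0,255]]'
```

```text
t: 12.5
ee_pos: [0.5212, 0.11, 0.1002]
tcp_rot: [-1.361, -0.935, 0.935]
ft_force: [0.5, 0.3, 0.5]
grip_width: 0.007
t: 12.88
ee_pos: [0.5214, 0.1101, 0.0984]
tcp_rot: [-1.361, -0.935, 0.935]
ft_force: [-0.3, -0.4, 1.5]
grip_width: 0.006
t: 13.25
ee_pos: [0.5214, 0.1101, 0.0966]
tcp_rot: [-1.361, -0.935, 0.935]
ft_force: [-1.4, 0.5, 6.5]
grip_width: 0.001
```

```bash
python3 -m inch '[[0,0,-1,0,0,0,255],[0,0,-1,0,0,0,255],[0,0,0,0,0,0,255]]'; python3 -m inch '[[0,0,-1,0,0,0,255],[0,0,-1,0,0,0,255],[0,0,0,0,0,0,255]]'; python3 -m inch '[[0,0,-1,0,0,0,255],[0,0,-1,0,0,0,255],[0,0,0,0,0,0,255]]'
```

```text
t: 13.62
ee_pos: [0.5214, 0.1101, 0.0949]
tcp_rot: [-1.361, -0.935, 0.934]
ft_force: [-2.0, -1.6, 8.3]
grip_width: 0.0
t: 14.0
ee_pos: [0.5214, 0.1101, 0.0929]
tcp_rot: [-1.361, -0.935, 0.934]
ft_force: [-2.0, -0.7, 8.9]
grip_width: 0.005
t: 14.38
ee_pos: [0.5214, 0.1101, 0.0909]
tcp_rot: [-1.361, -0.935, 0.934]
ft_force: [-1.9, -0.6, 8.3]
grip_width: 0.005
```

Force sits flat at about 9 N, so the pin is sliding. I continue in smaller bites.

```bash
python3 -m inch '[[0,0,-1,0,0,0,255],[0,0,-0.5,0,0,0,255],[0,0,0,0,0,0,255]]'; python3 -m inch '[[0,0,-0.5,0,0,0,255],[0,0,-0.5,0,0,0,255],[0,0,0,0,0,0,255]]'
```

```text
t: 14.75
ee_pos: [0.5214, 0.1101, 0.0894]
tcp_rot: [-1.361, -0.935, 0.934]
ft_force: [-2.1, -0.8, 7.9]
grip_width: 0.005
t: 15.12
ee_pos: [0.5215, 0.1101, 0.0884]
tcp_rot: [-1.361, -0.935, 0.934]
ft_force: [-2.4, -0.0, 7.8]
grip_width: 0.005
```

```bash
python3 -m inch '[[0,0,-0.5,0,0,0,255],[0,0,-0.5,0,0,0,255],[0,0,0,0,0,0,255]]'
```

```text
t: 15.5
ee_pos: [0.5214, 0.1101, 0.0874]
tcp_rot: [-1.361, -0.935, 0.934]
ft_force: [-2.3, -0.3, 9.4]
grip_width: 0.007
```

```bash
python3 -m inch '[[0,0,-0.5,0,0,0,255],[0,0,-0.3,0,0,0,255],[0,0,0,0,0,0,255]]'
```

```text
t: 15.88
ee_pos: [0.5214, 0.1101, 0.0867]
tcp_rot: [-1.361, -0.935, 0.934]
ft_force: [-2.4, -0.2, 9.4]
grip_width: 0.006
```

```bash
python3 -m inch '[[0,0,-0.5,0,0,0,255],[0,0,-0.3,0,0,0,255],[0,0,0,0,0,0,255]]'; python3 -m inch '[[0,0,-0.4,0,0,0,255],[0,0,0,0,0,0,255]]'
```

```text
t: 16.25
ee_pos: [0.5215, 0.1101, 0.086]
tcp_rot: [-1.361, -0.935, 0.934]
ft_force: [-3.0, -1.5, 11.2]
grip_width: 0.001
t: 16.5
ee_pos: [0.5215, 0.1101, 0.0857]
tcp_rot: [-1.361, -0.935, 0.934]
ft_force: [-3.1, -0.9, 12.0]
grip_width: 0.007
```

```bash
python3 -m inch '[[0,0,-0.4,0,0,0,255],[0,0,-0.3,0,0,0,255],[0,0,0,0,0,0,255]]'; python3 -m inch '[[0,0,2,0,0,0,255],[0,0,2,0,0,0,255],[0,0,3,0,0,0,255],[0,0,5,0,0,0,255],[0,0,15,0,0,0,255],[0,0,30,0,0,0,255],[0,0,15,0,0,0,255],[0,0,0,0,0,0,255],[0,0,0,0,0,0,255]]'
python3 - <<'E'
from h import *
s=snap('wrist','w10.png'); im=s['img'][:,:,::-1]
z=cv2.resize(im[90:260,220:380],None,fx=3.5,fy=3.5,interpolation=cv2.INTER_CUBIC); cv2.imwrite('pics/w10z.png',np.clip(z*1.6,0,255).astype(np.uint8))
E
```

```text
t: 16.88
ee_pos: [0.5215, 0.1101, 0.0851]
tcp_rot: [-1.36, -0.935, 0.934]
ft_force: [-4.1, -0.5, 11.8]
grip_width: 0.003
t: 18.0
ee_pos: [0.5207, 0.1101, 0.1555]
tcp_rot: [-1.36, -0.934, 0.936]
ft_force: [0.2, -0.4, 0.6]
grip_width: 0.005
```

View pics/w10z.png

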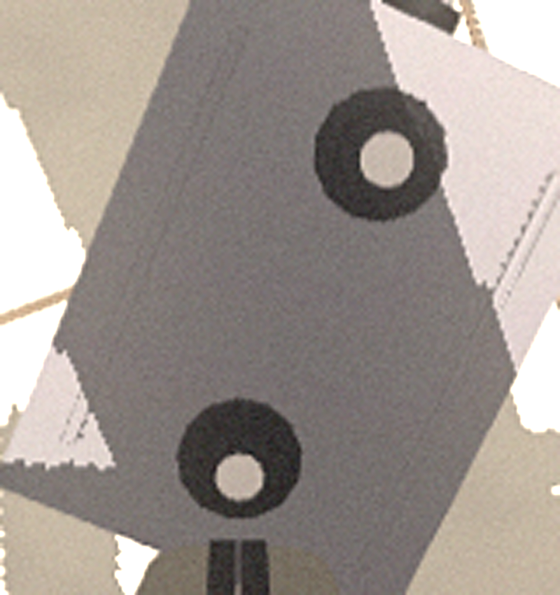

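Run:
```python
from h import *
s=snap('wrist'); im=s['img'][:,:,::-1]; g=cv2.cvtColor(im,cv2.COLOR_BGR2GRAY)
cv2.imwrite('pics/w11z.png',np.clip(cv2.resize(im[195:250,260:320],None,fx=10,fy=10,interpolation=cv2.INTER_CUBIC)*1.6,0,255).astype(np.uint8))
def fit(g,roi):
    x0,y0,x1,y1=roi; sub=cv2.resize(g[y0:y1,x0:x1],None,fx=8,fy=8,interpolation=cv2.INTER_CUBIC)
    mid=(int(sub.min())+60)//2
    out=[]
    d=(sub<48).astype(np.uint8); cs,_=cv2.findContours(d,cv2.RETR_CCOMP,cv2.CHAIN_APPROX_NONE)
    for c in sorted(cs,key=cv2.contourArea)[-2:]:
        e=cv2.fitEllipse(c); out.append((np.array(e[0])/8-.44+[x0,y0],np.array(e[1])/8))
    return out
for n,roi,xy in(('new',(262,197,314,243),None),('old',(305,108,352,158),None)):
    pin,fl=fit(g,roi); print(n,'pin',pin,'fl',fl)
    c=onz(s,fl[0],.062); z=np.linspace(.064,.085,211)
    e=[np.linalg.norm(proj(s,(c[0],c[1],k))-pin[0]) for k in z]; i=np.argmin(e); print('flange at',c,'pin top z',z[i],'res',e[i])
f=cv2.cvtColor(cv2.imread('pics/w8.png'),cv2.COLOR_BGR2GRAY)
```

```text
new pin (array([288.23583656, 226.1717363 ]), array([14.25804901, 14.63293743])) fl (array([288.23848206, 220.93175179]), array([33.65725708, 35.05144501]))
flange at [0.52187864 0.11093504 0.062     ] pin top z 0.0738 res 0.032607799237016524
old pin (array([330.39325195, 135.22812897]), array([16.45624733, 17.37573242])) fl (array([326.80695015, 134.76295715]), array([33.19034576, 37.91240692]))
flange at [0.47422213 0.15703411 0.062     ] pin top z 0.0781 res 1.611399538673602
```

View pics/w11z.png

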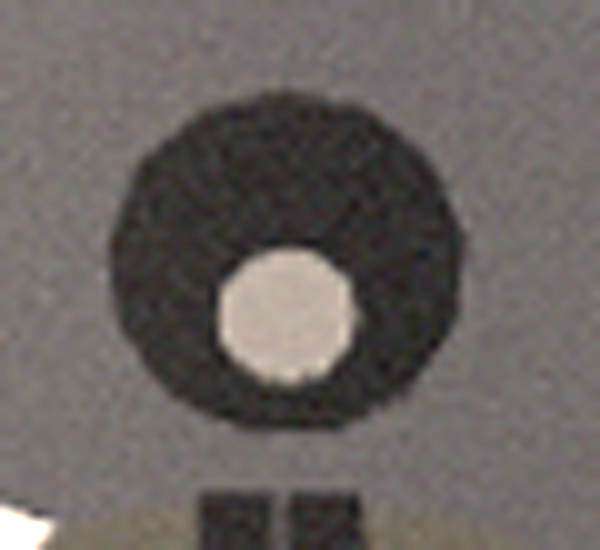

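The pin looks home, but the parallax estimate (73.8 mm, against about 72.5 mm expected) is only good to about 1 mm. I will check by touch: a gentle re-press, staying under 15 N.

```bash
python3 -m inch '[[0,0,-25,0,0,0,255],[0,0,-25,0,0,0,255],[0,0,-7,0,0,0,255],[0,0,-4,0,0,0,255],[0,0,0,0,0,0,255],[0,0,0,0,0,0,255]]'; python3 -m inch '[[0,0,-1,0,0,0,255],[0,0,-1,0,0,0,255],[0,0,0,0,0,0,255]]';python3 -m inch '[[0,0,-1,0,0,0,255],[0,0,0,0,0,0,255]]';python3 -m inch '[[0,0,-1,0,0,0,255],[0,0,0,0,0,0,255]]'
```

```text
t: 18.85
ee_pos: [0.5217, 0.1102, 0.0958]
tcp_rot: [-1.361, -0.936, 0.934]
ft_force: [-0.5, 0.5, 0.1]
grip_width: 0.006
t: 19.23
ee_pos: [0.5212, 0.1101, 0.0931]
tcp_rot: [-1.361, -0.935, 0.935]
ft_force: [-0.4, 0.2, -0.5]
grip_width: 0.005
t: 19.48
ee_pos: [0.5212, 0.11, 0.092]
tcp_rot: [-1.361, -0.935, 0.935]
ft_force: [-0.1, 0.4, -0.1]
grip_width: 0.004
t: 19.73
ee_pos: [0.5213, 0.11, 0.0912]
tcp_rot: [-1.361, -0.935, 0.935]
ft_force: [-0.7, 0.5, 1.4]
grip_width: 0.007
```

Contact (1.4 N) now comes at 91.2 mm, against 98.4 mm (1.5 N) before. The pin has therefore travelled at least 7.2 mm plus its initial offset, so it is home. Now I back off.

```bash
python3 -m inch '[[0,0,3,0,0,0,255],[0,0,8,0,0,0,255],[0,0,25,0,0,0,255],[0,0,40,0,0,0,255],[0,0,40,0,0,0,255],[-20,-45,0,0,0,0,255],[-20,-55,0,0,0,0,255],[-20,-55,0,0,0,0,255],[0,0,0,0,0,0,255],[0,0,0,0,0,0,255]]'
python3 - <<'E'
from h import *
s=snap('top','t12.png'); im=s['img'][:,:,::-1]
cv2.imwrite('pics/s12z.png',np.clip(cv2.resize(snap('scene')['img'][150:220,150:240,::-1],None,fx=8,fy=8,interpolation=cv2.INTER_CUBIC)*1.6,0,255).astype(np.uint8))
E
```

```text
t: 20.98
ee_pos: [0.4616, -0.0445, 0.2076]
tcp_rot: [-1.361, -0.936, 0.934]
ft_force: [0.2, -0.1, -0.8]
grip_width: 0.006
```

View pics/s12z.png

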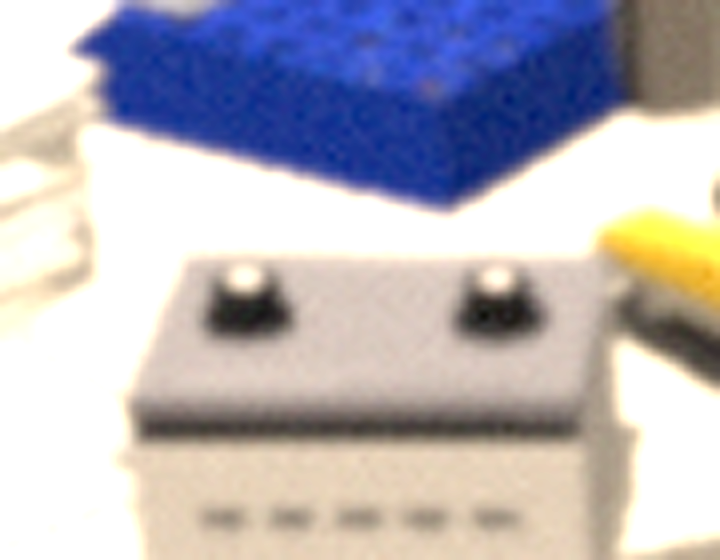

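View pics/t12.png

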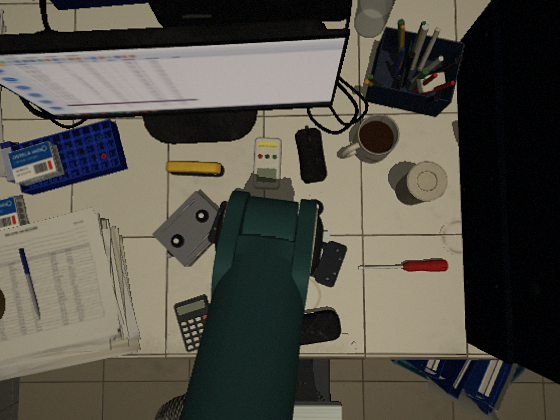

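The scene view shows both rivets looking identical (crop (247,295) and (497,297)) on a level cover. The stapler, meter, mouse and screwdriver are unmoved, and the arm is clear.

```bash
python3 -c "
from bench import order
print(order.sign_off())"
```

```text
the job is handed in; nothing more can be done
None
```

The loose rivet is seated in the cover's empty hole with its pin pushed home. I handed the job in with the arm clear; the time was 21 s before sign-off, and no verdict is reported. I picked the smallest rivet from the holder, set its flange on the cover with about 3 N of contact, and released it. I then pressed the pin with shut fingers; the highest vertical force I read was about 12 N.

**Last checks:**
- **Pin travel:** the fingers met the pin 7.2 mm lower on a second light touch than before pressing. That is above the 6.2 mm needed.
- **Looks:** in the scene picture the new rivet looks the same as the factory-locked one, and the cover looks level and sprung back.
- **Bystanders:** the mouse, stapler, meter and screwdriver look unmoved in the top picture.

**Checks that disagreed:**
- **Pin height:** one wrist-camera estimate put the pin top about 1 mm higher than flush. That is within its error, and I relied on the touch check instead.
- **Hole position:** the top and wrist cameras differed by about 3 mm on where the hole was. I aligned the rivet by the wrist view, and it went in without resistance.
- **Sideways force:** about 4 N built up sideways near the end of the press.

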